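Jack up a fixture platen and hold it

TASK

Stand the lever jack flat on the bench with its saddle centred under the lift pad, which is beneath the round boss on the front tongue of the fixture's hinged steel platen. Pump the handle once, pressing it right down and letting it come fully back up, then press it right down again and finish while holding it down, so that the jack alone keeps the platen raised. Leave the other things on the bench where they are.

Things in the scene. Friction and masses are not known exactly. Their poses are not given: they have to be found in the camera images.
- fixture: Fixture bolted to the bench: base 200 x 220 x 15 mm, hinged steel platen above (underside 81 mm up). Origin: centre of the base's underside; x from the front (tongue) to the rear hinge, z up. The tongue, 50 mm wide, juts from the platen's front, x = -103 to -170 mm, top 95 mm up; the bench below it is free up to the base edge (x = -100 mm). Plain lugs at the platen's sides are not lift points.
- platen (a joint): Angle of the platen about its rear hinge (90 mm behind the fixture's origin, 88 mm up): 0 at rest, growing as the tongue rises; 0.10 rad when the jack is fully pumped. It falls back by its own weight (11 to 18 N at the lift pad).
- lift_pad (a point): Centre of the lift pad's underside: a dark round steel pad 36 mm across under the tongue, 145 mm in front of the fixture's origin; 66 mm above the bench at rest. A dark raised boss, 24 mm across, on the tongue's top marks the spot straight above it. z up; x from the tongue towards the hinge.
- jack: Loose steel lever jack, 0.65 to 0.95 kg: base plate 285 x 70 x 10 mm, x = -170 to 115 mm. Origin on its underside below the grip block; x to the nose (saddle end), z up. Grip block: aluminium, 34 mm (x) by 40 mm (y), 10 to 60 mm up, grasped across y. Saddle at x = 90 mm; handle pivot at x = -45 mm, 40 mm up, handle to the tail. It goes under the tongue from the front, its x along the fixture's x.
- jack_grip (a point): Centre of the top of the jack's grip block, 60 mm above the jack's underside; y is across the block (40 mm).
- saddle_top (a point): Centre of the top of the round saddle (36 mm across), 90 mm ahead of the jack's origin; 48 mm above the jack's underside with the handle up, so 18 mm below the lift pad. It rises 42 mm at full stroke.
- pump (a joint): Jack handle angle: 0 fully up (slopes 0.6 rad upward to the tail), 0.6 fully down (level, at a stop). The saddle rises and sinks with it, 70 mm per rad; no ratchet: a spring and the load bring the handle back up when let go. Needs up to 5 N unloaded, 11 to 16 N with the platen, at the handle's end.
- handle_pad (a point): Centre of the upper face of the handle's flat rubber end (45 mm long, 36 mm wide, 10 mm thick), 115 mm from the pivot. Handle up: 109 mm above the jack's underside, 137 mm behind its origin, sloping 0.6 rad; fully down: level, 45 mm up, 160 mm behind. Its axes are the jack's when the handle is up and turn with the handle.
- plates: Bystander, leave alone: a small pile of black plastic plates, 77 x 104 x 37 mm; origin at its underside
- tape_flat: Bystander, leave alone: a large flat cardboard-coloured tape roll lying flat, 120 mm across, 12 mm high; origin at its underside
- tape_amber: Bystander, leave alone: a translucent amber tape ring lying flat, 84 mm across, 19 mm high; origin at its underside
- tape_roll: Bystander, leave alone: a yellow tape ring lying flat, 90 mm across, 24 mm high; origin at its underside
- screwdriver: Bystander, leave alone: a screwdriver lying flat; origin at its underside
- scissors: Bystander, leave alone: open scissors lying flat, about 180 mm long, 10 mm high; origin at its underside

How it is judged (in metres and radians):
On the way, in this order (a step that is already met when the one before it is completed fails the run):
1. the jack stands flat on the bench, saddle under the lift pad, handle up (horizontal distance between saddle_top and lift_pad below 0.012 m and angle between jack's own z axis and vertical below 0.06 rad and height (world z) of jack below 0.005 m and linear speed of jack below 0.02 m/s and value of joint pump below 0.12 rad and value of joint platen below 0.012 rad), for 0.2 s.
2. the handle is pressed right down and the platen rises (horizontal distance between saddle_top and lift_pad below 0.012 m and value of joint pump above 0.5 rad and value of joint platen above 0.06 rad), for 0.1 s.
3. the handle is back up and the platen down (horizontal distance between saddle_top and lift_pad below 0.012 m and value of joint pump below 0.12 rad and value of joint platen below 0.012 rad), for 0.1 s.
4. the handle is pressed right down again and the platen rises (all of step 2), for 0.2 s.
At the end, for the whole second after the job is handed in: Fingers hold the handle down (over 0.5 of its 0.6 rad, over 3 N); jack flat on the bench (tilt under 0.06 rad), saddle within 12 mm of the lift pad centre, carrying the platen with over 5 N, still and raised over 0.06 rad; the robot does not touch the fixture (all of step 4 and angle between jack's own z axis and vertical below 0.06 rad and height (world z) of jack below 0.005 m and velocity of joint platen between -0.03 and 0.03 rad/s and contact force between jack and fixture above 5 N and contact force between the fingers and jack above 3 N and contact force between each of the arm, the fingers and fixture below 0.5 N); the arm keeps its last pose, push and grip.
It fails at once if a bystander is moved more than 30 mm (distance of any of plates, tape_flat, tape_amber, tape_roll, screwdriver, scissors from where it was at the start of the episode above 0.03 m).
It fails at once if the jack is tipped over (angle between jack's own z axis and vertical above 0.6 rad).
It also fails if it takes over 61 s, if anything falls off the work surface, if the arm or the gripper's body presses on something with over 40 N, if the wrist force passes 120 N, or if a joint passes its speed limit or range.

ROBOT

A 6-joint arm with a two-finger parallel gripper is mounted at the origin on the work surface. World frame = base frame: x ahead of the robot, y to its left, z up, the work surface at z = 0. Lengths are in m, angles in degrees, forces in N, time in s.
With the tool pointing down it reaches from about 0.35 to 0.875 m from the base axis. Payload 4.2 kg.
Tool frame: the origin (TCP) lies on the centre line of the jaws, within the pads' length; the fingertips stand 19 mm ahead of it and the grasp point (between the pads) is the TCP; z points along the fingers, y is the line along which they close (so a half turn about z gives the same grasp; the last joint's range is limited). The gripper opens to 87 mm and grips with 3 to 60 N. Pads are 19 mm wide; open, the fingers measure 117 mm over their backs; the gripper's body (75 mm by 190 mm) begins 51 mm behind the grasp point.
Start: joints at [-49.125, 22.042, 0.453, 0, -68.411, -14.817], TCP at [0.275, -0.561, 0.242] pointing down, gripper open.
Joint ranges: [-179.83, 179.83], [-69.29, 118.12], [-61.27, 80.66], [-181.25, 117.63], [-171.15, -9.14], [-177.46, 177.46]. Speed limits (degrees/s): [159.86, 159.86, 180, 180, 180, 180].

INTERFACE

Orientations are given as a 3x3 rotation matrix whose columns are the frame's x, y, z axes.
In Python, from station import sense, capture, finish_job, search_frame, masks_of gives the robot as it stands.
- The arm moves only by the tool drive_tool, never from a script. Its argument "rows" is a list of rows, each a list of 7 numbers: the opening in per cent of the stroke, from 0 (shut) to 100 (fully open), then the shift along the world's x, y, z in mm, then the turn, a rotation vector about the world's x, y, z in rad. In form: [[fingers, dx, dy, dz, wx, wy, wz], ...]. A call has 1 to 5 rows; each row shifts and turns the commanded pose from where the row before left it; what a row does not reach is not made up. A row lasts 1/12 s, in which the tool goes at most 41.7 mm and 7.16 degrees, less where a joint would pass 70% of its speed; a pose out of reach is approached as far as the arm can. A call is refused whole if a number of a shift passes 41.7 or a number of a turn 0.125, either way. A call with a gripper value outside its range is refused whole. The fingers move at their own pace and stop on an object; the grip force is fixed at half the most. Time passes only in rows, so rows that do not move let the fingers close. It gives the time, the measured TCP pose, the force, the opening and the grip force at its end, in the units of the state.
- sense(): the state, without advancing time (a new reading comes with each control period).
- capture(name): name is "scene" or "top"; returns a dict with "frame" (420x560x3 uint8, red, green, blue), "z_map" (420x560 float32, m along the optical axis (not along the pixel's ray), 0 where there is no reading), "fx", "fy", "cx", "cy" (pixels), "R" (3x3) and "t" (3): a world point X has camera coordinates R X + t. Camera axes: x right, y down, z forward; pixel columns grow to the right and rows downward; lengths in m; the calibration is good to about 2 mm. A picture is of the moment at which its call begins.
- finish_job(): hands the job in; it is judged then, once.
Trained networks look in a picture, given as the dict that the camera call returned (one of the last four; its "shot" number tells which), for a name from the list of things; names that differ only in an ending like _2 or _b are one class to them, and where a whole thing is asked for, a point or a joint stands for the part that bears it (a point fixed in the world has none). Each returns a list of dicts, best first, with "p" (0 to 1); they miss things now and then, are a little off and sometimes report something else, mostly with a low value. They report only what shows in the picture. A call takes as long as a camera call.
- search_frame(label, picture): "xy" ([column, row] in pixels, amid what is visible of it).
- masks_of(label, picture): "region" (420x560 bool, what is visible of it) and "xy" ([column, row] in pixels, amid what is visible of it).
The state is a dict: "time_s": time; "joints": joint angles; "joint_velocities": joint speeds; "effort": joint torques, N m; "tcp_pos": TCP position; "ee_rot": TCP orientation; "wrist_force": force on the tool from outside, world axes, zero at the start; "moment": the same for the moment, N m; "gripper_width": opening from 0.0 (shut) to 1.0 (fully open); "gripper_force": force on a finger pad.
Only numpy, scipy, OpenCV 4.12 (cv2) and the standard library are available. Lean on these libraries where they do the work, as an engineer would, in place of code of your own. Each camera call takes 0.05 s, during which the arm holds its last target. There are 200 camera calls.

## Working session

There is one attempt and no reset: what is moved stays moved. The work goes in short steps, Python scripts to look and compute and a tool call to move; the robot and the scene stay as the last step left them, time stands still between calls to the robot, and variables do not carry over. Pictures are saved under pics/ and viewed, at most 10 in all, crops included, and the job is handed in when it is done.

Besides the shell and the picture viewer there is one more tool, called in YAML: its name, and indented under it one key for each argument. drive_tool: Moves the arm, as the interface text tells. Its arguments: {"type":"object","properties":{"rows":{"type":"array"}},"required":["rows"]}

```bash
mkdir -p pics; ls; cat > h.py <<'E'
import numpy as np, cv2
from station import *
def pts(c,mask=None):
    z=c["z_map"]; v,u=np.nonzero((z>0)&(mask if mask is not None else True))
    d=z[v,u]; P=np.stack([(u-c["cx"])/c["fx"]*d,(v-c["cy"])/c["fy"]*d,d],1)
    return (P-c["t"])@np.array(c["R"]), u, v   # R^T (p-t)
def px(c,X):
    p=np.array(c["R"])@np.array(X)+c["t"]; return p[0]/p[2]*c["fx"]+c["cx"],p[1]/p[2]*c["fy"]+c["cy"]
def save(c,n): cv2.imwrite("pics/"+n,cv2.cvtColor(c["frame"],cv2.COLOR_RGB2BGR))
E
python3 - <<'E'
from h import *
s,t=capture("scene"),capture("top")
im=np.vstack([s["frame"],t["frame"]]); im=cv2.resize(im,None,fx=.71,fy=.71,interpolation=cv2.INTER_AREA)
cv2.imwrite("pics/a.png",cv2.cvtColor(im,cv2.COLOR_RGB2BGR)); save(t,"t.png")
for c,n in((s,"s"),(t,"t")):
  for l in["fixture","jack","jack_grip","handle_pad","saddle_top","lift_pad","plates","tape_flat","tape_amber","tape_roll","screwdriver","scissors"]:
    try:
      m=masks_of(l,c)
      for k in m[:1]:
        P,u,v=pts(c,k["region"]); print(n,l,round(k["p"],2),k["xy"],k["region"].sum(),np.round(np.median(P,0),3),np.round(P.min(0),3),np.round(P.max(0),3))
      q=search_frame(l,c); print("   f",[(a["xy"],round(a["p"],2)) for a in q[:2]])
    except Exception as e: print(n,l,e)
print(sense())
E
```

```text
pics
s fixture 0.85 [380.5, 232.6] 5190 [0.6   0.335 0.094] [ 0.286  0.177 -0.001] [0.671 0.493 0.11 ]
   f []
s jack 0.88 [176.8, 250.4] 2374 [ 0.572 -0.245  0.013] [ 0.39  -0.414 -0.005] [ 0.64  -0.09   0.123]
   f [([177.8, 250.3], 0.91)]
s jack_grip 0.69 [177.6, 248.1] 2189 [ 0.574 -0.24   0.015] [ 0.412 -0.374 -0.003] [ 0.64  -0.087  0.123]
   f [([178.6, 248.8], 0.71)]
s handle_pad 0.56 [149.0, 238.3] 271 [ 0.59  -0.316  0.094] [ 0.426 -0.363 -0.001] [ 0.619 -0.252  0.123]
   f [([151.4, 241.7], 0.78)]
   f [([133.1, 296.2], 0.54), ([146.1, 237.1], 0.16)]
s lift_pad 0.74 [370.4, 223.7] 2834 [0.571 0.322 0.097] [ 0.275  0.177 -0.002] [0.67  0.436 0.107]
   f [([373.0, 221.7], 0.78)]
s plates 0.74 [311.3, 290.6] 1198 [0.778 0.124 0.037] [ 0.692  0.071 -0.002] [0.8   0.188 0.043]
   f [([312.6, 287.6], 0.85)]
s tape_flat 0.77 [240.9, 309.7] 1040 [ 0.803 -0.059  0.012] [ 0.73  -0.118 -0.003] [0.852 0.    0.019]
   f [([241.3, 312.2], 0.62), ([147.8, 235.8], 0.45)]
s tape_amber 0.54 [302.7, 214.6] 288 [0.366 0.138 0.014] [ 0.317  0.098 -0.002] [0.406 0.181 0.025]
   f [([168.7, 205.
[... 2163 characters left out ...]
433e+01, -1.48180165e+01]), 'joint_velocities': array([ 0.01403438,  0.03212167,  0.04925608, -0.03110804,  0.04855753,
       -0.03596954]), 'effort': array([-3.89840925e-04, -3.90462291e+01,  1.87622023e+01,  4.22435269e+00,
        1.56380120e-02, -1.91659041e-05]), 'tcp_pos': array([ 0.27457166, -0.56143406,  0.24155459]), 'ee_rot': array([[-8.98365068e-01, -4.39249591e-01,  4.01563009e-05],
       [-4.39249591e-01,  8.98365069e-01,  6.21638330e-08],
       [-3.61023235e-05, -1.75827930e-05, -9.99999999e-01]]), 'wrist_force': array([ 0.07156259, -0.1746807 , -0.46943956]), 'moment': array([-0.00836008, -0.05760078,  0.00482693]), 'gripper_force': 0.0, 'gripper_width': 1.0015519195125262}
```

View pics/a.png

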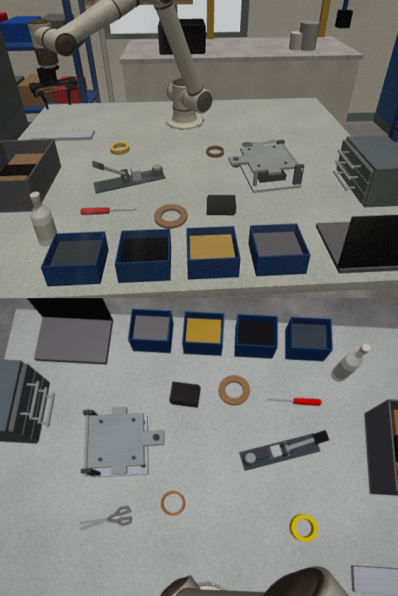

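```bash
cat > fit.py <<'E'
from h import *
from scipy.optimize import minimize
def rectfit(xy,L,W,init,inner=0.0):
    # fit rectangle LxW centred: maximise points inside, penalise outside
    pass
E
python3 - <<'E'
from h import *
t=capture("top"); np.savez("t0.npz",**{k:np.array(t[k]) for k in t})
s=capture("scene"); np.savez("s0.npz",**{k:np.array(s[k]) for k in s})
P,u,v=pts(t); 
def sel(x0,x1,y0,y1,z0,z1): return P[(P[:,0]>x0)&(P[:,0]<x1)&(P[:,1]>y0)&(P[:,1]<y1)&(P[:,2]>z0)&(P[:,2]<z1)]
def rect(Q): r=cv2.minAreaRect((Q[:,:2]*1000).astype(np.float32)); return np.round(r[0],1),np.round(r[1],1),round(r[2],2)
Q=sel(.45,.68,-.43,-.07,.004,.02);print("jack base",len(Q),rect(Q))
Q=sel(.45,.68,-.43,-.07,.004,.2);print("jack all",rect(Q))
Q=sel(.45,.68,-.30,-.07,.055,.068);print("grip",len(Q),rect(Q),np.median(Q,0))
Q=sel(.45,.68,-.16,-.07,.040,.056);print("saddle",len(Q),rect(Q),np.median(Q,0))
Q=sel(.42,.7,.17,.235,.08,.12);print("tongue",len(Q),rect(Q)); 
Q=sel(.42,.7,.17,.5,.088,.0985);print("platen",len(Q),rect(Q))
Q=sel(.42,.7,.17,.235,.0985,.12);print("boss",len(Q),rect(Q),Q.mean(0))
# tongue midline
Q=sel(.5,.62,.17,.23,.085,.12)
for y in np.arange(.17,.235,.006):
    q=Q[abs(Q[:,1]-y)<.003]
    if len(q):print(round(y,3),q[:,0].min().round(4),q[:,0].max().round(4),q[:,0].mean().round(4))
f=t["frame"]; cr=[cv2.resize(f[170:250,330:470],None,fx=4,fy=4,interpolation=cv2.INTER_CUBIC),cv2.resize(f[145:255,110:250],None,fx=2.5*1.6,fy=2.4,interpolation=cv2.INTER_CUBIC)]
cv2.imwrite("pics/b.png",cv2.cvtColor(np.vstack(cr),cv2.COLOR_RGB2BGR))
E
```

```text
jack base 1937 (array([ 564. , -250.5]), array([357. , 226.8]), 89.83)
jack all (array([ 564. , -250.5]), array([357. , 226.8]), 89.83)
grip 286 (array([ 563.6, -237.2]), array([ 39.4, 101.2]), 18.52) [ 0.5571897  -0.20880331  0.06005351]
saddle 170 (array([ 525.4, -120. ]), array([32.6, 35.6]), 47.69) [ 0.52502821 -0.11924123  0.04814887]
tongue 523 (array([565.5, 208. ]), array([50. , 60.2]), 7.22)
platen 6977 (array([553.4, 312.2]), array([229.5, 269.5]), 6.86)
boss 63 (array([558. , 210.5]), array([40.3, 47. ]), 41.3) [0.5648097  0.2040377  0.09988984]
0.176 0.5453 0.5696 0.5565
0.182 0.5438 0.5931 0.5667
0.188 0.543 0.5935 0.5667
0.194 0.5425 0.5909 0.5665
0.2 0.5415 0.5899 0.5635
0.206 0.5402 0.5894 0.5641
0.212 0.54 0.5898 0.5637
0.218 0.5394 0.5896 0.5643
0.224 0.5387 0.5885 0.5616
0.23 0.5384 0.5882 0.5632
```

View pics/b.png

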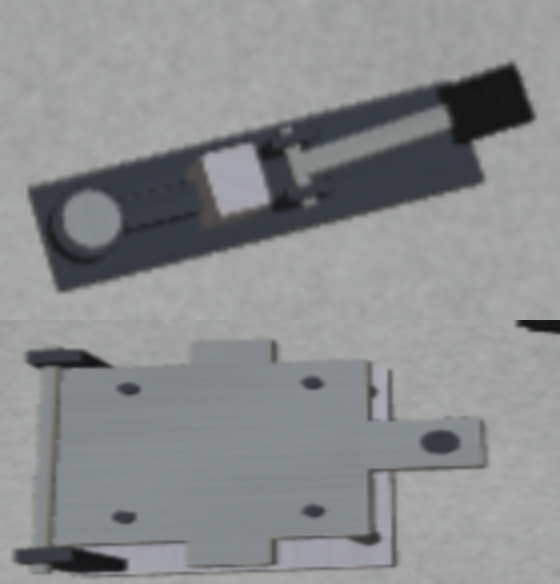

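```bash
python3 - <<'E'
from h import *
t=dict(np.load("t0.npz"))
P,u,v=pts(t); f=t["frame"].astype(int); g=f.sum(2)[v,u]/3
def ray(c,uv,z):
    R=np.array(c["R"]);d=R.T@np.array([(uv[0]-c["cx"])/c["fx"],(uv[1]-c["cy"])/c["fy"],1]);o=-R.T@c["t"];return o+d*(z-o[2])/d[2]
def rect(Q): r=cv2.minAreaRect((Q[:,:2]*1000).astype(np.float32)); return np.round(r[0],1),np.round(r[1],1),round(r[2],2)
def box(x0,x1,y0,y1): return (P[:,0]>x0)&(P[:,0]<x1)&(P[:,1]>y0)&(P[:,1]<y1)
# boss
m=box(.53,.60,.175,.235)&(P[:,2]>.085)&(g<95); print("boss",m.sum(),u[m].mean(),v[m].mean(),ray(t,(u[m].mean(),v[m].mean()),.0995),g[box(.53,.6,.175,.235)].mean(), P[m].max(0)-P[m].min(0))
# jack base: dark pixels low
m=box(.46,.68,-.43,-.07)&(g<115)&(P[:,2]<.02)
im=np.zeros(f.shape[:2],np.uint8); im[v[m],u[m]]=255
n,l,st,ce=cv2.connectedComponentsWithStats(im); k=1+st[1:,4].argmax(); print(st[k])
mm=m&(l[v,u]==k); print("base",mm.sum(),rect(P[mm]))
XY=np.array([ray(t,(a,b),.010) for a,b in zip(u[mm],v[mm])]);print("base ray",rect(XY))
# grip top bright
m=box(.52,.6,-.25,-.17)&(g>160)&(P[:,2]>.05); XY=np.array([ray(t,(a,b),.06) for a,b in zip(u[m],v[m])]); print("grip",m.sum(),rect(XY),XY.mean(0))
m=box(.49,.55,-.16,-.08)&(g>120)&(P[:,2]>.04); XY=np.array([ray(t,(a,b),.048) for a,b in zip(u[m],v[m])]); print("saddle",m.sum(),XY.mean(0),rect(XY))
m=box(.55,.68,-.42,-.3)&(g<60)&(P[:,2]>.06); print("pad",m.sum(),P[m].mean(0),rect(P[m]))
# platen top without lugs etc
m=box(.42,.7,.238,.43)&(P[:,2]>.085)&(P[:,2]<.1);print("platen",rect(P[m]))
for y in np.arange(.25,.42,.02):
    q=P[m&(abs(P[:,1]-y)<.004)];print(round(y,3),q[:,0].min().round(4),q[:,0].max().round(4))
E
```

```text
boss 82 219.3780487804878 196.6219512195122 [0.56258059 0.20258382 0.0995    ] 139.2967619047619 [0.03888894 0.04002396 0.01514631]
[ 337  190  114   53 1791]
base 1791 (array([ 561.2, -231.8]), array([ 70., 286.]), 17.9)
base ray (array([ 560.5, -230.9]), array([ 70.3, 285.7]), 17.95)
grip 159 (array([ 552.7, -205.9]), array([33.9, 28.2]), 18.71) [ 0.55246085 -0.20562373  0.06      ]
saddle 147 [ 0.52539309 -0.1200892   0.048     ] (array([ 525.8, -120.3]), array([29.9, 32.1]), 3.45)
pad 290 [ 0.59471468 -0.3370219   0.1098128 ] (array([ 594.4, -336.9]), array([34.7, 36.9]), 14.88)
platen (array([545.2, 334.1]), array([241.5, 192.1]), 0.17)
0.25 0.4703 0.6362
0.27 0.4681 0.6499
0.29 0.4408 0.6453
0.31 0.438 0.655
0.33 0.436 0.6656
0.35 0.4583 0.6646
0.37 0.4558 0.6344
0.39 0.4538 0.6343
0.41 0.4339 0.6303
```

drive_tool:
  rows:
    - [100, 23, 29.6, 0, 0, 0, 0.119]
    - [100, 23, 29.6, 0, 0, 0, 0.119]
    - [100, 23, 29.6, 0, 0, 0, 0.119]
    - [100, 23, 29.6, 0, 0, 0, 0.119]
    - [100, 23, 29.6, 0, 0, 0, 0.119]

```text
time_s: 3.02
tcp_pos: [0.3903, -0.4121, 0.2417]
ee_rot: [[-0.493, -0.87, 0.0], [-0.87, 0.493, -0.0], [0.0, -0.0, -1.0]]
wrist_force: [0.1, -0.8, 0.5]
gripper_width: 1.003
gripper_force: 0.0
```

drive_tool:
  rows:
    - [100, 23, 29.6, 0, 0, 0, 0.119]
    - [100, 23, 29.6, 0, 0, 0, 0.119]
    - [100, 23, 29.6, 0, 0, 0, 0.119]
    - [100, 23, 29.6, 0, 0, 0, 0.119]
    - [100, 23, 29.6, 0, 0, 0, 0.119]

```text
time_s: 3.43
tcp_pos: [0.5054, -0.2638, 0.2419]
ee_rot: [[0.08, -0.997, 0.001], [-0.997, -0.08, -0.0], [0.0, -0.001, -1.0]]
wrist_force: [0.1, -0.5, -0.4]
gripper_width: 1.003
gripper_force: 0.0
```

drive_tool:
  rows:
    - [100, 23, 29.6, 0, 0, 0, 0.119]
    - [100, 23, 29.6, 0, 0, 0, 0.119]
    - [100, 0, 0, 0, 0, 0, 0]
    - [100, 0, 0, 0, 0, 0, 0]

```text
time_s: 3.77
tcp_pos: [0.5516, -0.2045, 0.2413]
ee_rot: [[0.31, -0.951, -0.0], [-0.951, -0.31, 0.0], [-0.0, 0.0, -1.0]]
wrist_force: [-1.6, 0.3, 0.9]
gripper_width: 1.003
gripper_force: 0.0
```

```bash
python3 - <<'E'
from h import *
s=sense(); print(s["time_s"],s["tcp_pos"],s["ee_rot"],s["joints"])
t=dict(np.load("t0.npz")); P,u,v=pts(t); g=t["frame"].astype(int).sum(2)/3
print(g[188:206,208:234].astype(int))
E
```

```text
3.7667 [ 0.5515607  -0.20453386  0.2412732 ] [[ 3.09751559e-01 -9.50817435e-01 -4.19948718e-04]
 [-9.50817511e-01 -3.09751607e-01  5.19503077e-05]
 [-1.79475048e-04  3.83202906e-04 -9.99999910e-01]] [-4.58438473e+00  1.84939592e+01 -4.91667812e+00 -1.13728715e-03
 -6.66135849e+01  2.26290976e+01]
[[140 140 140 140 140 139 139 140 139 139 139 139 139 138 139 138 139 139
  140 139 139 136 100 146 157 158]
 [139 140 140 140 139 139 139 139 139 139 139 137 137 138 139 138 139 139
  140 139 139 135  97 133 155 160]
 [140 140 140 139 140 140 139 139 139 136 133 123 122 132 133 137 137 138
  138 138 137 134  99 129 155 160]
 [138 139 139 139 139 139 139 138 133 112  92  82  82  88  98 127 136 137
  137 137 137 135 102 131 157 161]
 [138 138 139 139 138 139 138 133 104  78  64  62  61  64  70  98 130 138
  139 139 139 137 106 132 156 160]
 [140 140 140 140 140 140 137 113  78  63  60  59  60  61  61  73 107 134
  139 139 140 137 108 132 156 158]
 [141 140 141 140 141 140 136  97  68  61  59  59  60  61  61  64  87 131
  139 139 139 137 110 133 157 160]
 [141 140 141 141 141 141 135  86  63  
[... 460 characters left out ...]
97 124 135
  137 136 136 135 123 118 158 166]
 [136 136 137 137 137 136 137 136 128 107 100  91  83  84 117 129 135 136
  136 136 136 135 125 119 159 168]
 [138 138 138 137 138 137 137 137 136 131 129 126 125 126 133 136 136 136
  136 136 136 135 127 120 161 171]
 [138 138 138 138 137 137 138 138 137 137 136 136 136 136 136 136 136 136
  137 136 137 136 127 119 160 170]
 [139 138 139 139 138 138 138 138 139 139 138 138 137 138 137 137 137 136
  137 136 136 135 127 118 157 168]
 [137 137 137 136 137 136 136 136 137 136 136 136 135 136 136 135 134 134
  133 133 134 133 125 118 156 167]
 [135 135 136 135 134 133 132 132 132 130 129 128 127 126 130 129 127 125
  124 121 119 111 101 117 157 167]]
```

drive_tool:
  rows:
    - [100, 1, -1, -38, 0, 0, 0]
    - [100, 0, 0, -38, 0, 0, 0]
    - [100, 0, 0, -38, 0, 0, 0]
    - [100, 0, 0, -38, 0, 0, 0]
    - [100, 0, 0, -25, 0, 0, 0]

```text
time_s: 4.18
tcp_pos: [0.5487, -0.208, 0.0612]
ee_rot: [[0.304, -0.953, -0.005], [-0.953, -0.304, 0.001], [-0.002, 0.004, -1.0]]
wrist_force: [0.3, 0.4, -0.4]
gripper_width: 1.005
gripper_force: 0.0
```

drive_tool:
  rows:
    - [100, 0, 0, -15, 0, 0, 0]
    - [100, 0, 0, -4, 0, 0, 0]
    - [100, 0, 0, 0, 0, 0, 0]

```text
time_s: 4.43
tcp_pos: [0.5504, -0.2081, 0.0445]
ee_rot: [[0.305, -0.952, -0.003], [-0.952, -0.305, 0.0], [-0.001, 0.003, -1.0]]
wrist_force: [0.1, -0.4, 1.2]
gripper_width: 0.999
gripper_force: 0.0
```

drive_tool:
  rows:
    - [30, 0, 0, 0, 0, 0, 0]
    - [30, 0, 0, 0, 0, 0, 0]
    - [30, 0, 0, 0, 0, 0, 0]
    - [30, 0, 0, 0, 0, 0, 0]
    - [30, 0, 0, 0, 0, 0, 0]

```text
time_s: 4.85
tcp_pos: [0.552, -0.2073, 0.0465]
ee_rot: [[0.307, -0.952, 0.002], [-0.952, -0.307, -0.0], [0.001, -0.002, -1.0]]
wrist_force: [-0.4, -0.5, -0.3]
gripper_width: 0.705
gripper_force: 0.0
```

drive_tool:
  rows:
    - [30, 0, 0, 0, 0, 0, 0]
    - [30, 0, 0, 0, 0, 0, 0]
    - [30, 0, 0, 0, 0, 0, 0]
    - [30, 0, 0, 0, 0, 0, 0]
    - [20, 0, 0, 0, 0, 0, 0]

```text
time_s: 5.27
tcp_pos: [0.5524, -0.2071, 0.0457]
ee_rot: [[0.307, -0.952, 0.002], [-0.952, -0.307, -0.0], [0.001, -0.002, -1.0]]
wrist_force: [1.2, 0.5, -0.4]
gripper_width: 0.457
gripper_force: 30.0
```

drive_tool:
  rows:
    - [0, 0, 0, 0, 0, 0, 0]
    - [0, 0, 0, 0, 0, 0, 0]
    - [0, 0, 0, 0, 0, 0, 0]

```text
time_s: 5.52
tcp_pos: [0.5524, -0.2071, 0.0457]
ee_rot: [[0.307, -0.952, 0.002], [-0.952, -0.307, -0.0], [0.001, -0.002, -1.0]]
wrist_force: [3.1, 2.4, -0.8]
gripper_width: 0.455
gripper_force: 30.0
```

drive_tool:
  rows:
    - [0, 0, 0, 3, 0, 0, 0]
    - [0, 0, 0, 4, 0, 0, 0]
    - [0, 2, 10, 1, 0, 0, -0.02]
    - [0, 2, 20, 0, 0, 0, -0.02]
    - [0, 2, 25, 0, 0, 0, -0.025]

```text
time_s: 5.93
tcp_pos: [0.5551, -0.1529, 0.0522]
ee_rot: [[0.24, -0.971, -0.005], [-0.971, -0.24, 0.0], [-0.002, 0.005, -1.0]]
wrist_force: [0.4, -0.0, -8.3]
gripper_width: 0.458
gripper_force: 30.0
```

drive_tool:
  rows:
    - [0, 3, 25, 0, 0, 0, -0.025]
    - [0, 3, 25, 0, 0, 0, -0.025]
    - [0, 3, 25, 0, 0, 0, -0.025]
    - [0, 3, 25, 0, 0, 0, -0.025]
    - [0, 3, 20, 0, 0, 0, -0.027]

```text
time_s: 6.35
tcp_pos: [0.5703, -0.0311, 0.0522]
ee_rot: [[0.118, -0.993, -0.005], [-0.993, -0.118, -0.0], [-0.0, 0.005, -1.0]]
wrist_force: [0.2, -0.3, -9.0]
gripper_width: 0.456
gripper_force: 30.0
```

drive_tool:
  rows:
    - [0, 3, 20, 0, 0, 0, 0]
    - [0, 0, 20, 0, 0, 0, 0]
    - [0, 0, 15, 0, 0, 0, 0]
    - [0, 0, 0, 0, 0, 0, 0]
    - [0, 0, 0, 0, 0, 0, 0]

```text
time_s: 6.77
tcp_pos: [0.5738, 0.0229, 0.0524]
ee_rot: [[0.12, -0.993, -0.004], [-0.993, -0.12, -0.001], [0.0, 0.004, -1.0]]
wrist_force: [0.1, -1.1, -7.6]
gripper_width: 0.459
gripper_force: 30.0
```

```bash
cat > look.py <<'E'
from h import *
import sys
s=sense(); print(s["time_s"],s["tcp_pos"],s["wrist_force"],s["moment"])
a,b=capture("scene"),capture("top"); np.savez("t1.npz",**{k:np.array(b[k]) for k in b}); np.savez("s1.npz",**{k:np.array(a[k]) for k in a})
A=cv2.resize(a["frame"][170:300,180:460],None,fx=2,fy=2); B=cv2.resize(b["frame"][140:290,130:410],None,fx=2,fy=2)
cv2.imwrite("pics/%s.png"%sys.argv[1],cv2.cvtColor(np.vstack([A,B]),cv2.COLOR_RGB2BGR))
E
python3 look.py c
```

```text
6.7667 [0.5737763  0.02288372 0.05243345] [ 0.09359854 -1.13254447 -7.64677055] [ 0.16583267  0.09392885 -0.00363285]
```

View pics/c.png

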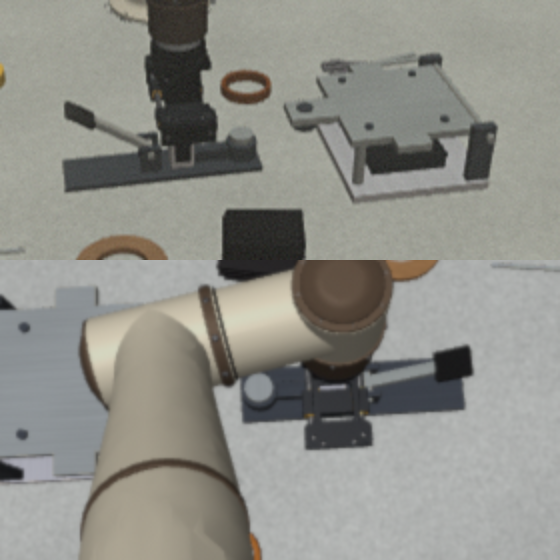

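```bash
python3 - <<'E'
from h import *
t=dict(np.load("t1.npz"))
P,u,v=pts(t); g=t["frame"].astype(int).sum(2)[v,u]/3
def ray(c,uv,z):
    R=np.array(c["R"]);d=R.T@np.array([(uv[0]-c["cx"])/c["fx"],(uv[1]-c["cy"])/c["fy"],1]);o=-R.T@c["t"];return o+d*(z-o[2])/d[2]
m=(u>250)&(u<270)&(v>192)&(v<222)&(g>110)&(P[:,2]>.044)&(P[:,2]<.07)
z=np.median(P[m][:,2]);print(m.sum(),z,ray(t,(u[m].mean(),v[m].mean()),z),np.ptp(u[m]),np.ptp(v[m]))
m=(P[:,1]>-.17)&(P[:,1]<.15)&(P[:,0]>.5)&(P[:,0]<.66)&(P[:,2]<.03)&(P[:,2]>.008)&(g<110)
print(m.sum(),[np.round(a,2) for a in cv2.minAreaRect((P[m][:,:2]*1000).astype(np.float32))])
r=P[m]
for y in (-.15,-.12,-.1,-.06,-.03,0.08,.1,.12):
  q=r[abs(r[:,1]-y)<.006]
  if len(q):print(y,q[:,0].min().round(4),q[:,0].max().round(4),np.median(q[:,2]).round(4))
print("grey at boss",ray(t,(219.7,195.5),.0995))
E
```

```text
154 0.055218978342450695 [0.56237249 0.11254687 0.05521898] 13 13
1238 [array([576.22,  -3.94]), array([ 70.02, 283.46]), np.float64(6.93)]
-0.15 0.5596 0.5824 0.0168
-0.12 0.5559 0.5943 0.0172
-0.1 0.5523 0.6228 0.017
-0.06 0.5483 0.6175 0.0166
-0.03 0.5442 0.6134 0.0168
0.08 0.5315 0.6008 0.0169
0.1 0.5288 0.597 0.017
0.12 0.5273 0.5438 0.0175
grey at boss [0.56534328 0.20208628 0.0995    ]
```

drive_tool:
  rows:
    - [0, 1, 15, 0, 0, 0, 0]
    - [0, 1, 20, 0, 0, 0, 0]
    - [0, 1, 20, 0, 0, 0, 0]
    - [0, 0, 20, 0, 0, 0, 0]
    - [0, 0, 10, 0, 0, 0, 0]

```text
time_s: 7.28
tcp_pos: [0.5787, 0.1091, 0.0534]
ee_rot: [[0.12, -0.993, 0.0], [-0.993, -0.12, 0.0], [-0.0, -0.0, -1.0]]
wrist_force: [0.4, 0.2, -7.9]
gripper_width: 0.457
gripper_force: 30.0
```

drive_tool:
  rows:
    - [0, 0, 5, 0, 0, 0, 0]
    - [0, 0, 0, 0, 0, 0, 0]
    - [0, 0, 0, 0, 0, 0, 0]
    - [0, 0, 0, 0, 0, 0, 0]

```text
time_s: 7.62
tcp_pos: [0.5781, 0.1117, 0.0534]
ee_rot: [[0.119, -0.993, -0.001], [-0.993, -0.119, -0.001], [0.0, 0.001, -1.0]]
wrist_force: [0.0, -1.2, -7.8]
gripper_width: 0.461
gripper_force: 30.0
```

drive_tool:
  rows:
    - [0, 0, 0, -3, 0, 0, 0]
    - [0, 0, 0, -3, 0, 0, 0]
    - [0, 0, 0, -1, 0, 0, 0]
    - [0, 0, 0, 0, 0, 0, 0]
    - [0, 0, 0, 0, 0, 0, 0]

```text
time_s: 8.03
tcp_pos: [0.5785, 0.1125, 0.0464]
ee_rot: [[0.119, -0.993, -0.0], [-0.993, -0.119, -0.0], [0.0, 0.0, -1.0]]
wrist_force: [0.3, 0.3, -8.0]
gripper_width: 0.456
gripper_force: 30.0
```

drive_tool:
  rows:
    - [0, -1, 0, -0.5, 0, 0, 0]
    - [0, 0, 0, -0.5, 0, 0, 0]
    - [0, 0, 0, 0, 0, 0, 0]
    - [0, 0, 0, 0, 0, 0, 0]

```text
time_s: 8.37
tcp_pos: [0.5776, 0.1128, 0.0458]
ee_rot: [[0.12, -0.993, 0.0], [-0.993, -0.12, -0.0], [0.0, -0.0, -1.0]]
wrist_force: [0.4, 0.7, -5.4]
gripper_width: 0.455
gripper_force: 30.0
```

```bash
python3 look.py d; python3 - <<'E'
from h import *
t=dict(np.load("t1.npz"))
P,u,v=pts(t); g=t["frame"].astype(int).sum(2)[v,u]/3
m=(P[:,1]>-.08)&(P[:,1]<.25)&(P[:,0]>.5)&(P[:,0]<.66)&(P[:,2]<.025)&(P[:,2]>.004)&(g<110)
print(m.sum(),[np.round(a,2) for a in cv2.minAreaRect((P[m][:,:2]*1000).astype(np.float32))],np.median(P[m][:,2]))
E
```

```text
8.3667 [0.577586   0.1128081  0.04579921] [ 0.43287769  0.72359023 -5.41673332] [-0.0319749   0.26320463  0.00457521]
1191 [array([575.71,  97.98]), array([ 89.73, 308.57]), np.float64(11.88)] 0.010357898418781278
```

View pics/d.png

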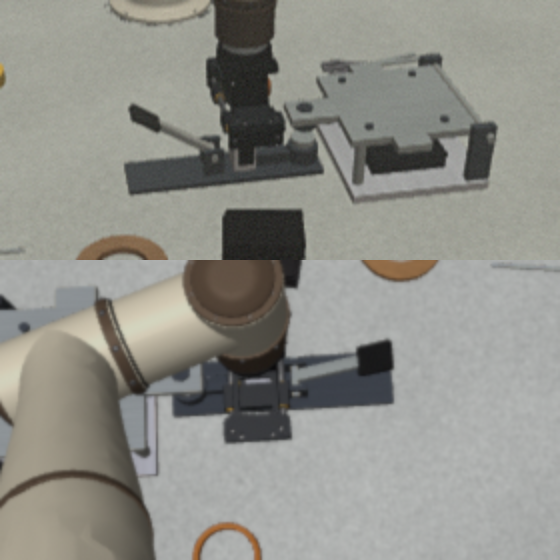

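drive_tool:
  rows:
    - [0, 0, 0, -0.7, 0, 0, 0]
    - [0, 0, 0, 0, 0, 0, 0]
    - [60, 0, 0, 0, 0, 0, 0]
    - [80, 0, 0, 0, 0, 0, 0]
    - [80, 0, 0, 0, 0, 0, 0]

```text
time_s: 8.88
tcp_pos: [0.5789, 0.1132, 0.0457]
ee_rot: [[0.12, -0.993, 0.003], [-0.993, -0.12, 0.001], [-0.001, -0.003, -1.0]]
wrist_force: [-0.6, 0.6, -0.1]
gripper_width: 0.606
gripper_force: 0.0
```

drive_tool:
  rows:
    - [80, 0, 0, 0, 0, 0, 0]
    - [80, 0, 0, 0, 0, 0, 0]
    - [80, 0, 0, 10, 0, 0, 0]
    - [80, 0, 0, 25, 0, 0, 0]
    - [80, 0, 0, 35, 0, 0, 0]

```text
time_s: 9.3
tcp_pos: [0.5758, 0.112, 0.1134]
ee_rot: [[0.119, -0.993, -0.006], [-0.993, -0.119, -0.003], [0.002, 0.006, -1.0]]
wrist_force: [0.7, 0.0, 0.7]
gripper_width: 0.797
gripper_force: 0.0
```

drive_tool:
  rows:
    - [0, 0, 0, 40, 0, 0, 0]
    - [0, 2, -15, 20, 0, 0, 0]
    - [0, 4, -35, 10, 0, 0, 0]
    - [0, 5, -40, 0, 0, 0, 0]
    - [0, 5, -40, 0, 0, 0, 0]

```text
time_s: 9.72
tcp_pos: [0.5942, -0.0179, 0.1874]
ee_rot: [[0.122, -0.993, 0.004], [-0.993, -0.122, 0.001], [-0.0, -0.004, -1.0]]
wrist_force: [1.2, 0.8, -1.1]
gripper_width: 0.509
gripper_force: 0.0
```

drive_tool:
  rows:
    - [0, 0, -10, 0, 0, 0, 0]
    - [0, 0, 0, 0, 0, 0, 0]
    - [0, 0, 0, 0, 0, 0, 0]
    - [0, 0, 0, 0, 0, 0, 0]
    - [0, 0, 0, 0, 0, 0, 0]

```text
time_s: 10.13
tcp_pos: [0.5936, -0.026, 0.185]
ee_rot: [[0.121, -0.993, 0.0], [-0.993, -0.121, 0.0], [-0.0, -0.0, -1.0]]
wrist_force: [0.5, 0.2, -0.5]
gripper_width: 0.126
gripper_force: 0.0
```

```bash
python3 look.py e; python3 - <<'E'
from h import *
t=dict(np.load("t1.npz"))
P,u,v=pts(t); g=t["frame"].astype(int).sum(2)[v,u]/3
b=(P[:,1]>-.08)&(P[:,1]<.235)&(P[:,0]>.5)&(P[:,0]<.66)
m=b&(P[:,2]<.02)&(P[:,2]>.004)&(g<110)
im=np.zeros(t["frame"].shape[:2],np.uint8); im[v[m],u[m]]=255
n,l,st,ce=cv2.connectedComponentsWithStats(im); k=1+st[1:,4].argmax(); q=P[m&(l[v,u]==k)]
print(len(q),[np.round(a,2) for a in cv2.minAreaRect((q[:,:2]*1000).astype(np.float32))],np.median(q[:,2]))
for y in np.arange(-.07,.24,.02):
  r=q[abs(q[:,1]-y)<.006]
  if len(r):print(y.round(2),r[:,0].min().round(4),r[:,0].max().round(4))
m=b&(P[:,2]>.05)&(P[:,2]<.066)&(g>140); print("grip",m.sum(),P[m].mean(0))
print("q y",q[:,1].min(),q[:,1].max())
E
```

```text
10.1333 [ 0.59361479 -0.0260064   0.18501549] [ 0.4761172   0.20520481 -0.46373429] [0.03233908 0.04979595 0.00012176]
622 [array([584.06,  44.21]), array([ 68.01, 110.69]), np.float64(5.87)] 0.010248961887343828
-0.01 0.5568 0.6027
0.01 0.5542 0.5995
0.03 0.5509 0.5926
0.05 0.5504 0.5879
0.07 0.5476 0.5894
0.09 0.5457 0.6129
grip 33 [0.5852856  0.05487347 0.05811387]
q y -0.010363864271972665 0.10273885124607393
```

View pics/e.png

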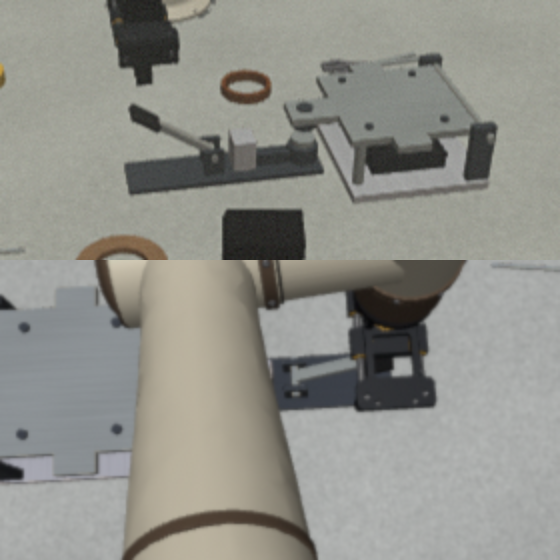

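drive_tool:
  rows:
    - [0, 0, 2, -20, 0, 0, 0]
    - [0, 0, 0, -20, 0, 0, 0]
    - [0, 0, 0, -5, 0, 0, 0]
    - [0, 0, 0, 0, 0, 0, 0]
    - [0, 0, 0, 0, 0, 0, 0]

```text
time_s: 10.65
tcp_pos: [0.594, -0.0248, 0.1403]
ee_rot: [[0.121, -0.993, 0.0], [-0.993, -0.121, -0.0], [0.001, -0.0, -1.0]]
wrist_force: [0.1, 0.7, 0.6]
gripper_width: 0.004
gripper_force: 0.0
```

drive_tool:
  rows:
    - [0, 0, 0, -6, 0, 0, 0]
    - [0, 0.5, -4.5, -8, 0, 0, 0]
    - [0, 0.5, -4.5, -8, 0, 0, 0]
    - [0, 0.5, -3.5, -9, 0, 0, 0]
    - [0, 0.5, -3.5, -9, 0, 0, 0]

```text
time_s: 11.07
tcp_pos: [0.5969, -0.0416, 0.1006]
ee_rot: [[0.12, -0.993, 0.003], [-0.993, -0.12, 0.0], [0.0, -0.003, -1.0]]
wrist_force: [-0.9, 4.8, 11.2]
gripper_width: 0.005
gripper_force: 6.1
```

drive_tool:
  rows:
    - [0, 0.3, -2, -9, 0, 0, 0]
    - [0, 0.2, -2, -9, 0, 0, 0]
    - [0, 0, -1, -9, 0, 0, 0]
    - [0, 0, -1, -8, 0, 0, 0]
    - [0, 0, 0, -5, 0, 0, 0]

```text
time_s: 11.48
tcp_pos: [0.5979, -0.0484, 0.0624]
ee_rot: [[0.121, -0.993, 0.003], [-0.993, -0.121, -0.002], [0.002, -0.003, -1.0]]
wrist_force: [-8.6, 1.7, 37.7]
gripper_width: 0.003
gripper_force: 19.3
```

drive_tool:
  rows:
    - [0, 0, 0, -1, 0, 0, 0]
    - [0, 0, 0, 0, 0, 0, 0]

```text
time_s: 11.65
tcp_pos: [0.5978, -0.0483, 0.0634]
ee_rot: [[0.122, -0.993, 0.004], [-0.993, -0.122, -0.002], [0.002, -0.004, -1.0]]
wrist_force: [-5.9, -1.6, 25.8]
gripper_width: 0.006
gripper_force: 12.6
```

```bash
python3 look.py f
```

```text
11.65 [ 0.59779898 -0.04827801  0.06339592] [-5.86026902 -1.57939228 25.77175119] [-0.06666589  1.82958491 -0.02180941]
```

View pics/f.png

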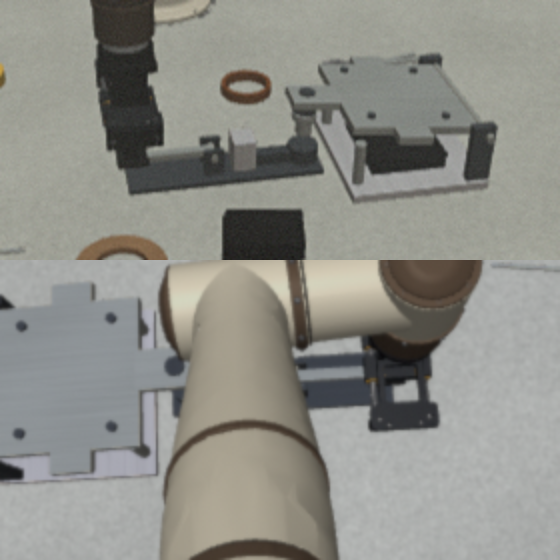

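drive_tool:
  rows:
    - [0, 0, 0, 0, 0, 0, 0]
    - [0, 0, 0, 6, 0, 0, 0]
    - [0, 0, 2, 9, 0, 0, 0]
    - [0, -0.2, 2, 9, 0, 0, 0]
    - [0, -0.3, 2, 9, 0, 0, 0]

```text
time_s: 12.17
tcp_pos: [0.5971, -0.0432, 0.0943]
ee_rot: [[0.12, -0.993, 0.003], [-0.993, -0.12, -0.002], [0.003, -0.003, -1.0]]
wrist_force: [0.9, -3.1, 11.5]
gripper_width: 0.008
gripper_force: 5.1
```

drive_tool:
  rows:
    - [0, -0.5, 3.5, 9, 0, 0, 0]
    - [0, -0.5, 3.5, 9, 0, 0, 0]
    - [0, -0.5, 4.5, 10, 0, 0, 0]
    - [0, -0.5, 4.5, 10, 0, 0, 0]
    - [0, 0, 1, 12, 0, 0, 0]

```text
time_s: 12.58
tcp_pos: [0.5922, -0.0237, 0.1409]
ee_rot: [[0.12, -0.993, -0.004], [-0.993, -0.12, 0.0], [-0.001, 0.004, -1.0]]
wrist_force: [-0.1, 0.1, 0.3]
gripper_width: 0.002
gripper_force: 0.0
```

drive_tool:
  rows:
    - [0, 0, 0, 5, 0, 0, 0]
    - [0, 0, 0, 0, 0, 0, 0]
    - [0, 0, 0, 0, 0, 0, 0]
    - [0, 0, 0, 0, 0, 0, 0]

```text
time_s: 12.92
tcp_pos: [0.5927, -0.0244, 0.1457]
ee_rot: [[0.119, -0.993, -0.002], [-0.993, -0.119, -0.0], [-0.0, 0.002, -1.0]]
wrist_force: [0.2, 0.7, 0.4]
gripper_width: 0.006
gripper_force: 0.0
```

```bash
cp s1.npz sdown.npz; python3 look.py g; python3 - <<'E'
import cv2,numpy as np
e,g=cv2.imread("pics/e.png"),cv2.imread("pics/g.png")
# shift of jack between before-press and now, in scene crop (2x px)
for n,(x0,x1,y0,y1) in {"grip":(222,268,122,180),"handle":(125,215,100,165),"saddle":(285,320,122,165),"boss":(285,320,85,122)}.items():
    tpl=e[y0:y1,x0:x1]; r=cv2.matchTemplate(g[y0-12:y1+12,x0-12:x1+12],tpl,cv2.TM_CCOEFF_NORMED); _,m,_,l=cv2.minMaxLoc(r); print(n,m,np.array(l)-12)
E
```

```text
12.9167 [ 0.5927352  -0.02436289  0.1456544 ] [0.16824546 0.72323289 0.35502538] [ 0.05016537  0.05782161 -0.0210851 ]
grip 0.9983917474746704 [0 0]
handle 0.9247164130210876 [0 0]
saddle 0.9980438947677612 [0 0]
boss 0.9969589114189148 [0 0]
```

View pics/g.png

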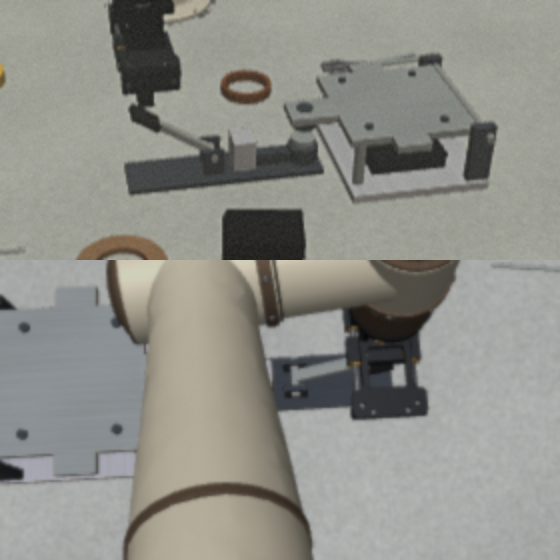

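The jack has not moved and the handle is fully up. Now the second press.

drive_tool:
  rows:
    - [0, 0, 0, -6, 0, 0, 0]
    - [0, 0, 0, -6, 0, 0, 0]
    - [0, 0.5, -4.5, -8, 0, 0, 0]
    - [0, 0.5, -4.5, -8, 0, 0, 0]
    - [0, 0.5, -3.5, -9, 0, 0, 0]

```text
time_s: 13.43
tcp_pos: [0.5953, -0.0373, 0.1093]
ee_rot: [[0.12, -0.993, 0.0], [-0.993, -0.12, -0.0], [0.0, -0.0, -1.0]]
wrist_force: [0.4, -1.3, 2.5]
gripper_width: 0.004
gripper_force: 1.4
```

drive_tool:
  rows:
    - [0, 0.5, -3.5, -9, 0, 0, 0]
    - [0, 0.3, -2, -9, 0, 0, 0]
    - [0, 0.2, -2, -9, 0, 0, 0]
    - [0, 0, -1, -9, 0, 0, 0]
    - [0, 0, -1, -8, 0, 0, 0]

```text
time_s: 13.85
tcp_pos: [0.5966, -0.0475, 0.0671]
ee_rot: [[0.12, -0.993, 0.001], [-0.993, -0.12, -0.002], [0.002, -0.001, -1.0]]
wrist_force: [-3.1, -0.3, 12.9]
gripper_width: 0.005
gripper_force: 6.7
```

drive_tool:
  rows:
    - [0, 0, 0, -4, 0, 0, 0]
    - [0, 0, 0, 0, 0, 0, 0]
    - [0, 0, 0, 0, 0, 0, 0]
    - [0, 0, 0, 0, 0, 0, 0]

```text
time_s: 14.18
tcp_pos: [0.5966, -0.0476, 0.0641]
ee_rot: [[0.12, -0.993, 0.001], [-0.993, -0.12, -0.002], [0.002, -0.001, -1.0]]
wrist_force: [-4.0, -2.2, 16.2]
gripper_width: 0.006
gripper_force: 7.9
```

drive_tool:
  rows:
    - [0, 0, 0, -1.5, 0, 0, 0]
    - [0, 0, 0, 0, 0, 0, 0]
    - [0, 0, 0, 0, 0, 0, 0]
    - [0, 0, 0, 0, 0, 0, 0]
    - [0, 0, 0, 0, 0, 0, 0]

```text
time_s: 14.6
tcp_pos: [0.5967, -0.0476, 0.0637]
ee_rot: [[0.121, -0.993, 0.002], [-0.993, -0.121, -0.002], [0.002, -0.001, -1.0]]
wrist_force: [-6.0, -1.6, 21.1]
gripper_width: 0.009
gripper_force: 10.6
```

```bash
python3 look.py i; python3 - <<'E'
import cv2,numpy as np
e,f,g=[cv2.imread("pics/%s.png"%k) for k in "efi"]
for n,a,(x0,x1,y0,y1) in [("grip",e,(222,268,122,180)),("boss/saddle raised",f,(285,320,75,165)),("handle end",f,(100,170,130,185))]:
    r=cv2.matchTemplate(g[y0-12:y1+12,x0-12:x1+12],a[y0:y1,x0:x1],cv2.TM_CCOEFF_NORMED); _,m,_,l=cv2.minMaxLoc(r); print(n,m,np.array(l)-12)
E
```

```text
14.6 [ 0.59667252 -0.04764353  0.06373262] [-6.0063227  -1.56500063 21.10455176] [-0.49695208  1.92519799 -0.01058661]
grip 0.9983027577400208 [0 0]
boss/saddle raised 0.9974169731140137 [0 0]
handle end 0.9937823414802551 [0 0]
```

View pics/i.png

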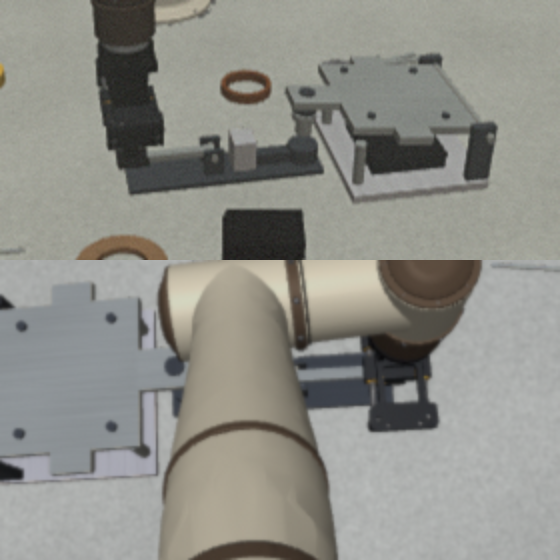

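The handle is down at its stop, the platen is raised, and the jack has not moved, so I am handing the job in.

```bash
python3 -c "
from station import *
print(finish_job())"
```

```text
the job is handed in; nothing more can be done
None
```

I handed the job in with the jack flat under the lift pad, pumped once and the handle now held down at its stop (about 21 N), keeping the platen raised; the hand-in returned no verdict.

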